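Open the safety-capped reagent jar

ROBOT

A 6-joint arm with a two-finger parallel gripper is mounted at the origin on the work surface. World frame = base frame: x ahead of the robot, y to its left, z up, the work surface at z = 0. Lengths are in m, angles in rad, forces in N, time in s.
With the tool pointing down it reaches from about 0.275 to 0.825 m from the base axis. Payload 5.2 kg.
Tool frame: the origin (TCP) lies on the front face of the gripper's body, between the roots of the fingers; the fingertips stand 84 mm ahead of it and the grasp point (between the pads) lies 65 mm ahead of it (tips_ahead is the distance from the TCP to the fingertips, in m); z points along the fingers, y is the line along which they close (so a half turn about z gives the same grasp; the last joint's range is limited). The gripper opens to 93 mm and grips with 3 to 60 N. Pads are 15 mm wide; open, the fingers measure 128 mm over their backs; the gripper's body (75 mm by 188 mm) begins 65 mm behind the grasp point.
Start: joints at [-1.309, 0.259, 1.535, -0, 1.348, -0.203], TCP at [0.247, -0.492, 0.303] pointing down, gripper open.
Joint ranges: [-3.14, 3.14], [-0.91, 2.08], [0.19, 2.58], [-1.22, 4.36], [0.22, 2.71], [-3.12, 3.12]. Speed limits (rad/s): [2.57, 2.57, 3.14, 3.14, 3.14, 3.14].

INTERFACE

Orientations are given as a unit quaternion [w, x, y, z].
In Python, from plant import get_state, camera, sign_off, search_frame, cut_out, spot_point, tips_ahead gives the robot as it stands.
- The arm moves only by the tool servo_tool, never from a script. Its arguments are lists of equal length, an entry for each row: "gripper": the opening, from 0 (shut) to 1 (fully open); "slide": the shift along the tool's x, y, z in mm, a list of three; "delta_rot": the turn, a rotation vector about the tool's x, y, z in rad, a list of three. In form: {"gripper": [gripper, ...], "slide": [[tx, ty, tz], ...], "delta_rot": [[wx, wy, wz], ...]}. A call has 1 to 12 rows; each row shifts and turns the commanded pose from where the row before left it, along the tool's axes as they then stand; what a row does not reach is not made up. A row lasts 1/8 s, in which the tool goes at most 62.5 mm and 10.7 degrees, less where a joint would pass 70% of its speed; a pose out of reach is approached as far as the arm can. A call with a gripper value outside its range is refused whole. The fingers move at their own pace and stop on an object; the grip force is fixed at half the most. Time passes only in rows, so rows that do not move let the fingers close. It gives the time, the measured TCP pose, the force, the opening and the grip force at its end, in the units of the state.
- get_state(): the state, without advancing time (a new reading comes with each control period).
- camera(name): name is "scene" or "top" or "wrist"; returns a dict with "image" (384x512x3 uint8, red, green, blue), "camera_matrix" (3x3 intrinsics, pixels), "D" ([k1, k2, p1, p2, k3] as OpenCV has them; the pictures are not rectified), "origin" and "orientation" of the camera in the world; the wrist camera has in their place "T_tool_cam" (4x4, takes a point from camera to tool coordinates, whose origin is the TCP and whose axes are the flange's). Camera axes: x right, y up, looking along -z (the intrinsics and any distortion apply to the point x, -y, -z); pixel columns grow to the right and rows downward; lengths in m; the calibration is good to about 2 mm. A picture is of the moment at which its call begins: read the wrist's pose just before it. There is no depth.
- sign_off(): hands the job in; it is judged then, once.
Trained networks look in the newest picture that a camera, given by its name, has taken for a name from the list of things; names that differ only in an ending like _2 or _b are one class to them, and where a whole thing is asked for, a point or a joint stands for the part that bears it (a point fixed in the world has none). Each returns a list of dicts, best first, with "conf" (0 to 1); they miss things now and then, are a little off and sometimes report something else, mostly with a low value. They report only what shows in the picture. A call takes as long as a camera call. They do not tell look-alikes from the thing itself.
- search_frame(camera, query): "at" ([x, y, z] in m, in the coordinates of the camera as it stood for that picture, good to about 4 mm: the middle of the surface that is visible of it).
- cut_out(camera, query): "pixels" (384x512 bool, what is visible of it).
- spot_point(camera, query): "at" ([x, y, z] in m, in the coordinates of the camera as it stood for that picture, good to about 4 mm: a listed point, or the origin of a listed thing).
The state is a dict: "time": time; "qpos": joint angles; "dq": joint speeds; "joint_torque": joint torques, N m; "tcp_pos": TCP position; "orientation": TCP orientation; "contact_force": force on the tool from outside, world axes, zero at the start; "ft_torque": the same for the moment, N m; "grip_width": finger opening in m; "gripper_force": force on a finger pad.
Only numpy, scipy, OpenCV 4.12 (cv2) and the standard library are available. Lean on these libraries where they do the work, as an engineer would, in place of code of your own. Each camera call takes 0.05 s, during which the arm holds its last target. There are 200 camera calls.

TASK

Open the amber jar with the red safety cap: press the cap down against its spring, keep it down while you turn it anticlockwise (seen from above) past its safety catch, then lift it off. The glass neck is delicate, so press only until you feel the cap bottom out, no harder, and never force the turn. Lower the cap, white stripe up, onto the floor of the white tray before letting go of it, and leave the blue-capped jar and the loose things on the bench alone.

Things in the scene. Friction and masses are not known exactly. Their poses are not given: they have to be found in the camera images.
- cap: Red round ribbed safety cap, 58 mm diameter, 42 mm tall, 50 g, white stripe on top along its x axis; starts locked on the red-capped jar. Origin: on its axis at the skirt's lower edge; z up (top at z = 42 mm). Grip it across the diameter on its solid upper 11 mm. About 1 mm of side play on the neck. Blocked clockwise.
- cap_top (a point): Middle of the cap's top face. Pressed, the cap sinks against a spring (5 N at first, 0.35 N more per mm). How deep the catch clears varies unseen (2.5 to 13 mm); 1.5 mm beyond it comes a hard stop, to be felt (15 N in all is surely on it). Held there, it turns anticlockwise from above: past the catch at 36 degrees, free to lift from 55 (next stop 120), raised 4 mm by the spring.
- jar: Amber glass jar, 76 mm diameter, white label band, fast in a grey bench clamp (110 mm square base); it does not move. Origin: centre of the clamp's underside on the bench, z up. The locked cap's lower edge is 119 mm and its top 161 mm above it, on the jar's axis. Shoulder at 96 mm, neck 36 mm wide. More than 30 N on jar, neck or clamp breaks it.
- tray: White shallow plastic tray, fixed, outside 170 mm along its x by 160 mm along its y, 14 mm high, walls and floor 4 mm thick. Origin: centre of its underside on the bench, z up; the cap comes to rest with its lower edge 4 mm above the origin.
- blue_jar: A jar and clamp of the same shape with a blue cap, fixed, 161 mm high; to be left alone. Origin: centre of its underside.
- tape_roll: Yellow ring of tape, 84 mm diameter, 24 mm high, bystander. Origin: centre of its underside.
- loupe: Black standing loupe, 42 mm diameter, 40 mm high, bystander. Origin: centre of its underside.
- wedge_marker: Orange plastic marker block, 50 x 30 x 30 mm, bystander. Origin: centre of its underside.
- sample_box: Small cardboard box, 90 x 70 x 35 mm, bystander. Origin: centre of its underside.
- swab_vial: Small closed vial, 26 mm diameter, 70 mm high, bystander. Origin: centre of its underside.
- dusting_brush: Brush, 160 mm long, lying on the bench to one side, bystander. Origin: on its underside.
- tweezers: Steel tweezers, 115 mm long, 10 mm high, lying on the bench to one side, bystander. Origin: on its underside.
There are look-alikes about, which are no part of the job. Of the things shaped like the cap, the red one is meant.

How it is judged:
By the outcome, as a careful person would: the job done as asked, in the order asked, and still so for the second after the job is handed in, with the robot touching nothing.
It also fails if it takes over 70 s, if anything falls off the work surface, if the arm or the gripper's body presses on something with over 40 N, if the wrist force passes 120 N, or if a joint passes its speed limit or range.

## Working session

There is one attempt and no reset: what is moved stays moved. The work goes in short steps, Python scripts to look and compute and a tool call to move; the robot and the scene stay as the last step left them, time stands still between calls to the robot, and variables do not carry over. Pictures are saved under pics/ and viewed, at most 10 in all, crops included, and the job is handed in when it is done.

Besides the shell and the picture viewer there is one more tool, called after ">>>" as name(argument=value, ...) on one line, values as JSON. servo_tool: Moves the arm, as the interface text tells. Its arguments: {"type":"object","properties":{"gripper":{"type":"array","items":{"type":"number"}},"slide":{"type":"array","items":{"type":"array","items":{"type":"number"}}},"delta_rot":{"type":"array","items":{"type":"array","items":{"type":"number"}}}},"required":["gripper","slide","delta_rot"]}

```bash
mkdir -p pics
cat > h.py <<'E'
import numpy as np,cv2
from scipy.spatial.transform import Rotation as R
from plant import *
def q2R(q): return R.from_quat([q[1],q[2],q[3],q[0]]).as_matrix()
def campose(c,s):
    if 'T_tool_cam' in c:
        T=np.array(c['T_tool_cam']);Rt=q2R(s['orientation'])
        return Rt@T[:3,:3],Rt@T[:3,3]+np.array(s['tcp_pos'])
    return q2R(c['orientation']),np.array(c['origin'])
def shot(n):
    s=get_state();c=camera(n);Rc,o=campose(c,s);return c,Rc,o
def ray(c,Rc,px):
    p=cv2.undistortPoints(np.array([[px]],float),np.array(c['camera_matrix']),np.array(c['D'])).ravel()
    return Rc@np.array([p[0],-p[1],-1])
def atz(c,Rc,o,px,z):
    d=ray(c,Rc,px);return o+d*(z-o[2])/d[2]
def save(c,n): cv2.imwrite('pics/'+n,c['image'][:,:,::-1])
E
python3 - <<'E'
from h import *
s=get_state();print({k:np.round(v,3).tolist() for k,v in s.items()},tips_ahead)
ims=[]
for n in ['scene','top']:
    c,Rc,o=shot(n);save(c,n+'0.png');print(n,o.round(3))
    for q in ['cap','cap_top','jar','tray','blue_jar','tape_roll','loupe','wedge_marker','sample_box','swab_vial','dusting_brush','tweezers']:
        for d in spot_point(n,q)[:3]: print(' ',q,round(d['conf'],2),(Rc@np.array(d['at'])+o).round(3))
E
```

```text
{'time': 0.0, 'qpos': [-1.309, 0.259, 1.536, 0.0, 1.348, -0.203], 'dq': [-0.0, -0.001, -0.001, 0.001, -0.001, 0.001], 'joint_torque': [0.002, -43.73, -28.4, 0.072, 0.041, -0.0], 'tcp_pos': [0.246, -0.491, 0.302], 'orientation': [-0.001, 0.973, 0.23, -0.0], 'contact_force': [0.687, 0.434, -0.438], 'ft_torque': [-0.028, 0.006, 0.001], 'gripper_force': 0.0, 'grip_width': 0.093} 0.0841
scene [1.196 0.316 0.996]
  cap 0.97 [ 0.533 -0.255  0.116]
  cap 0.96 [ 0.663 -0.157 -0.004]
  cap 0.67 [ 0.659 -0.268 -0.002]
  cap_top 0.82 [ 0.529 -0.25   0.164]
  cap_top 0.71 [ 0.659 -0.153  0.043]
  cap_top 0.7 [ 0.664 -0.267  0.038]
  jar 0.96 [ 0.527 -0.254 -0.003]
  jar 0.19 [ 0.621 -0.417 -0.002]
  tray 0.76 [0.53  0.007 0.002]
  blue_jar 0.58 [0.535 0.27  0.001]
  tape_roll 0.92 [0.751 0.16  0.   ]
  loupe 0.73 [ 0.749 -0.145 -0.001]
  wedge_marker 0.68 [ 0.753  0.003 -0.005]
  sample_box 0.91 [ 0.637  0.422 -0.003]
  swab_vial 0.45 [ 0.621 -0.418  0.   ]
  dusting_brush 0.62 [ 0.447 -0.41  -0.001]
  dusting_brush 0.58 [ 0.53  -0.254  0.   ]
  tweezers 0.6 [0.463 0.413 0.002]
top [ 0.468 -0.012  1.011]
  cap 0.76 [ 0.661 -0.159 -0.003]
  cap 0.58 [ 0.664 -0.27   0.003]
  cap 0.56 [ 0.532 -0.253  0.123]
  cap_top 0.66 [ 0.529 -0.249  0.161]
  cap_top 0.63 [ 0.659 -0.161  0.042]
  cap_top 0.62 [ 0.66  -0.267  0.045]
  jar 0.75 [ 0.532 -0.255  0.001]
  jar 0.51 [0.752 0.156 0.003]
  tray 0.91 [0.528 0.004 0.004]
  blue_jar 0.63 [0.534 0.268 0.   ]
  tape_roll 0.68 [ 0.752  0.158 -0.001]
  loupe 0.58 [ 0.75  -0.143 -0.   ]
  wedge_marker 0.52 [0.749 0.004 0.003]
  wedge_marker 0.21 [ 0.624 -0.416  0.003]
  sample_box 0.8 [0.638 0.421 0.001]
  swab_vial 0.42 [ 0.625 -0.415  0.003]
  dusting_brush 0.62 [ 0.449 -0.411  0.001]
  tweezers 0.72 [ 0.457  0.406 -0.001]
```

```bash
python3 -c "
import cv2,numpy as np
a=cv2.imread('pics/scene0.png');b=cv2.imread('pics/top0.png')
cv2.imwrite('pics/both.png',cv2.resize(np.vstack([a,b]),(400,600)) if 0 else cv2.resize(np.hstack([a,b]),(800,300)))"
```

```text
(no output)
```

View pics/top0.png

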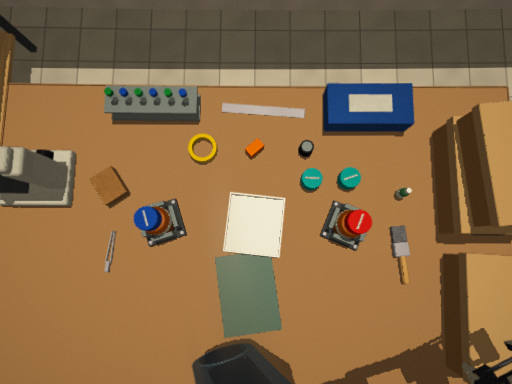

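View pics/scene0.png

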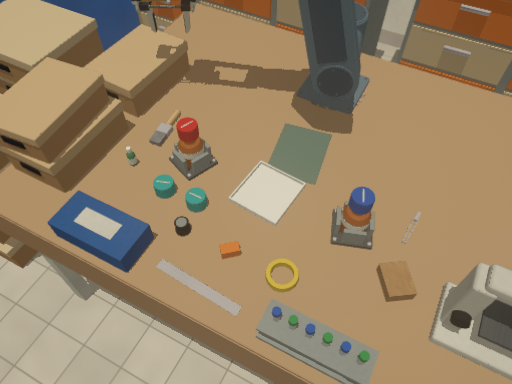

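The top view shows the red cap at about (358,221), teal look-alikes at (312,178) and (349,178), and the tray at (255,225). In the scene view the red cap is at (188,130). Next I move above the red jar.

>>> servo_tool(gripper=[1,1,1,1,1,1,1,1,1,1,1,1], slide=[[0,0,-30],[36,-8.5,-8],[36,-8.5,-8],[36,-8.5,-8],[36,-8.5,-8],[36,-8.5,-8],[36,-8.5,-8],[36,-8.5,-8],[36,-8.5,-8],[36,-8.5,-8],[36,-8.5,0],[0,0,0]], delta_rot=[[0,0,0],[0,0,0],[0,0,0],[0,0,0],[0,0,0],[0,0,0],[0,0,0],[0,0,0],[0,0,0],[0,0,0],[0,0,0],[0,0,0]])

```text
time: 2.8
tcp_pos: [0.5317, -0.2525, 0.4045]
orientation: [-0.0, 0.973, 0.232, 0.0]
contact_force: [0.4, -0.8, -0.6]
grip_width: 0.0935
gripper_force: 0.0
```

```bash
cat > look.py <<'E'
from h import *
import sys
s=get_state();print(s['tcp_pos'],np.round(s['orientation'],4),np.round(s['qpos'],3),s['contact_force'])
Z=float(sys.argv[1])
for n in ['wrist','top','scene']:
    c,Rc,o=shot(n)
    if n=='wrist': save(c,sys.argv[2])
    for q in ['cap','cap_top','jar','tray']:
        for d in spot_point(n,q)[:2]: print(n,q,round(d['conf'],2),(Rc@np.array(d['at'])+o).round(4))
    # red blob, top face
    h=cv2.cvtColor(c['image'],cv2.COLOR_RGB2HSV)
    m=(((h[...,0]<6)|(h[...,0]>174))&(h[...,1]>180)&(h[...,2]>70)).astype(np.uint8)
    k,l,st,ce=cv2.connectedComponentsWithStats(m)
    i=1+np.argmax(st[1:,4]);m=(l==i).astype(np.uint8)
    cn=max(cv2.findContours(m,0,1)[0],key=cv2.contourArea)
    (x,y),r=cv2.minEnclosingCircle(cn);print(n,'blob',st[i],'circ',x,y,r,atz(c,Rc,o,(x,y),Z).round(4),'cam',o.round(3))
E
python3 look.py 0.161 w1.png
```

```text
[ 0.53170005 -0.25252855  0.40450304] [-3.000e-04  9.727e-01  2.320e-01  2.000e-04] [-6.330e-01  2.860e-01  1.255e+00  1.000e-03  1.602e+00  4.690e-01] [ 0.4254479  -0.7666385  -0.55580557]
wrist cap 0.97 [ 0.6673 -0.2658  0.0018]
wrist cap 0.63 [ 0.5333 -0.2566  0.1166]
wrist cap_top 0.74 [ 0.6592 -0.1603  0.0487]
wrist cap_top 0.72 [ 0.5291 -0.2527  0.1638]
wrist jar 0.83 [ 0.5278 -0.2527 -0.0008]
wrist tray 0.87 [0.5352 0.006  0.0026]
wrist blob [ 240  154   47   50 1655] circ 262.5 178.5 24.909936904907227 [ 0.535  -0.2526  0.161 ] cam [ 0.604 -0.217  0.486]
top cap 0.76 [ 0.663  -0.1554  0.0068]
top cap 0.7 [ 0.6639 -0.2686  0.0011]
top cap_top 0.84 [ 0.6604 -0.1601  0.0425]
top cap_top 0.69 [ 0.6601 -0.2672  0.0466]
top jar 0.75 [ 0.5283 -0.2552  0.0027]
top tray 0.6 [0.5265 0.0051 0.0014]
top blob [345 216  11  18 101] circ 350.5 224.5 9.617792129516602 [ 0.5215 -0.2328  0.161 ] cam [ 0.468 -0.012  1.011]
scene cap 0.98 [ 0.6571 -0.2651 -0.0024]
scene cap 0.92 [ 0.5351 -0.2547  0.1188]
scene cap_top 0.97 [ 0.6595 -0.1593  0.0419]
scene cap_top 0.82 [ 0.5307 -0.2531  0.1601]
scene jar 0.69 [ 0.5291 -0.2524 -0.0047]
scene tray 0.97 [0.5285 0.0057 0.0044]
scene blob [177 118  21  24 295] circ 187.48516845703125 129.4525146484375 11.81824016571045 [ 0.5478 -0.2388  0.161 ] cam [1.196 0.316 0.996]
```

View pics/w1.png

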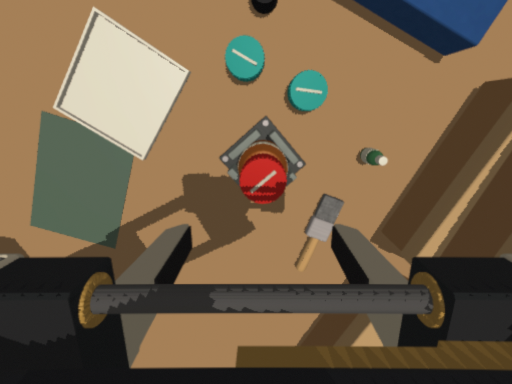

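The wrist view shows the red cap at about (263,180) with its stripe roughly diagonal, and no obstacles beside the jar. I'll refine the centre from the stripe and an ellipse fit.

```bash
cat > st.py <<'E'
from h import *
import sys
Z=float(sys.argv[1])
c,Rc,o=shot('wrist')
m=None
for d in cut_out('wrist','cap')[:5]:
    p=d['pixels'];col=c['image'][p].mean(0)
    if col[0]>1.5*col[1]: m=p;break
ys,xs=np.nonzero(m);im=c['image'].astype(int)
hull=cv2.drawContours(np.zeros(m.shape,np.uint8),[cv2.convexHull(np.c_[xs,ys].astype(np.int32))],-1,1,-1)>0
w=hull&(im.min(2)>120)
y,x=np.nonzero(w);print(len(x),x.mean(),y.mean(),atz(c,Rc,o,(x.mean(),y.mean()),Z).round(4))
P=np.array([atz(c,Rc,o,(a,b),Z)[:2] for a,b in zip(x,y)]);P-=P.mean(0)
v=np.linalg.svd(P)[2][0];print('stripe deg',np.degrees(np.arctan2(v[1],v[0])))
# whole silhouette fit: cylinder model on mask
def sil(cx,cy):
    t=np.linspace(0,2*np.pi,60);pts=[]
    for z in (Z-.042,Z):
        q=np.c_[cx+.029*np.cos(t),cy+.029*np.sin(t),0*t+z]
        k=(q-o)@Rc;k[:,1:]*=-1
        pts.append(cv2.projectPoints(k,np.zeros(3),np.zeros(3),np.array(c['camera_matrix']),np.array(c['D']))[0][:,0])
    return cv2.fillConvexPoly(np.zeros(m.shape,np.uint8),cv2.convexHull(np.vstack(pts).round().astype(np.int32)),1)>0
x0=atz(c,Rc,o,(x.mean(),y.mean()),Z)[:2]
b=max(((sil(x0[0]+i*.001,x0[1]+j*.001)&m).sum()/(sil(x0[0]+i*.001,x0[1]+j*.001)|m).sum(),x0[0]+i*.001,x0[1]+j*.001) for i in range(-6,7) for j in range(-6,7))
print('sil',b)
E
python3 st.py 0.161
```

```text
82 264.219512195122 177.5 [ 0.5355 -0.2559  0.161 ]
stripe deg 157.40352252178155
sil (np.float64(0.9679226069246436), np.float64(0.5314548209017963), np.float64(-0.2548851629827488))
```

>>> servo_tool(gripper=[1,1,1,1,1], slide=[[-1,1,35],[0,0,35],[0,0,35],[0,0,20],[0,0,0]], delta_rot=[[0,0,0],[0,0,0],[0,0,0],[0,0,0],[0,0,0]])

```text
time: 4.28
tcp_pos: [0.5291, -0.2551, 0.278]
orientation: [-0.002, 0.973, 0.23, -0.001]
contact_force: [-0.4, -0.5, 0.5]
grip_width: 0.0929
gripper_force: 0.0
```

```bash
python3 look.py 0.161 w2.png|grep -v tray; python3 st.py 0.161
```

```text
[ 0.5291483  -0.25511677  0.27800431] [-0.0015  0.9731  0.2303 -0.0013] [-0.639  0.344  1.477 -0.     1.324  0.467] [-0.42555403 -0.50028043  0.50973963]
wrist cap 0.89 [ 0.6628 -0.1554 -0.0013]
wrist cap 0.81 [ 0.6655 -0.27    0.0013]
wrist cap_top 0.69 [ 0.6652 -0.2668  0.045 ]
wrist cap_top 0.58 [ 0.6605 -0.1577  0.0439]
wrist jar 0.7 [ 0.531  -0.2523 -0.0037]
wrist blob [ 226  169   74   80 4208] circ 262.2389221191406 208.62814331054688 39.647605895996094 [ 0.5372 -0.2516  0.161 ] cam [ 0.601 -0.22   0.36 ]
top cap 0.77 [ 6.607e-01 -2.686e-01  3.000e-04]
top cap 0.69 [ 0.6642 -0.1619  0.0014]
top cap_top 0.67 [ 0.6624 -0.1593  0.042 ]
top cap_top 0.6 [ 0.6613 -0.2681  0.046 ]
top jar 0.73 [ 0.5309 -0.255   0.0025]
top blob [360 225   5   8  16] circ 362.0 228.5 4.031229019165039 [ 0.5122 -0.2601  0.161 ] cam [ 0.468 -0.012  1.011]
scene cap 0.76 [ 0.6643 -0.1589 -0.0024]
scene cap 0.66 [0.7504 0.1599 0.0037]
scene cap_top 0.83 [ 0.6566 -0.1593  0.0439]
scene cap_top 0.81 [ 0.5301 -0.2523  0.1597]
scene jar 0.85 [ 0.5287 -0.2564 -0.0029]
scene jar 0.66 [0.7503 0.1574 0.0046]
scene blob [177 118  21  24 296] circ 187.0 129.38636779785156 11.994958877563477 [ 0.5482 -0.2401  0.161 ] cam [1.196 0.316 0.996]
55 269.8545454545455 208.4181818181818 [ 0.5405 -0.258   0.161 ]
stripe deg 157.8546116764708
sil (np.float64(0.9211069805865345), np.float64(0.5345210707051873), np.float64(-0.2549619090277869))
```

View pics/w2.png

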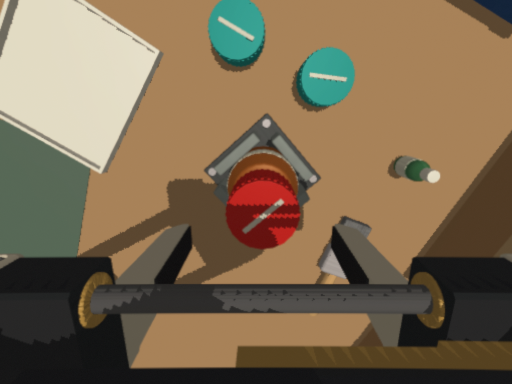

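The red cap's top face is centred at about (263,214), with the stripe centre at about (263.5,216), midway between the fingers.

Run:
```python
from h import *
c,Rc,o=shot('wrist')
s=get_state()
for p in [(263,213),(263.5,216)]:
    P=atz(c,Rc,o,p,.161);print(P.round(4),((P-s['tcp_pos'])@q2R(s['orientation'])).round(4))
```

```text
[ 0.5347 -0.2549  0.161 ] [0.0047 0.0015 0.1187]
[ 0.5326 -0.2564  0.161 ] [0.0022 0.0019 0.1187]
```

>>> servo_tool(gripper=[1,1,1,0.75,0.75,0.68,0.68], slide=[[2,0.5,20],[0,0,20],[0,0,17.5],[0,0,0],[0,0,0],[0,0,0],[0,0,0]], delta_rot=[[0,0,0],[0,0,0],[0,0,0],[0,0,0],[0,0,0],[0,0,0],[0,0,0]])

```text
time: 6.05
tcp_pos: [0.5321, -0.2554, 0.223]
orientation: [0.0, 0.973, 0.23, 0.0]
contact_force: [0.5, -0.4, 0.3]
grip_width: 0.0636
gripper_force: 0.0
```

>>> servo_tool(gripper=[0.66,0.66,0.64,0.64,0.64], slide=[[0,0,0],[0,0,0],[0,0,0],[0,0,0],[0,0,0]], delta_rot=[[0,0,0],[0,0,0],[0,0,0],[0,0,0],[0,0,0]])

```text
time: 6.68
tcp_pos: [0.5318, -0.255, 0.2222]
orientation: [-0.0, 0.973, 0.23, -0.0]
contact_force: [-0.6, 1.2, 0.6]
grip_width: 0.0596
gripper_force: 0.4
```

>>> servo_tool(gripper=[0.64,0.62,0.5,0.5,0.5], slide=[[0,-0.8,1],[0,0,0],[0,0,0],[0,0,0],[0,0,0]], delta_rot=[[0,0,0],[0,0,0],[0,0,0],[0,0,0],[0,0,0]])

```text
time: 7.3
tcp_pos: [0.5315, -0.2545, 0.2211]
orientation: [-0.0, 0.973, 0.23, -0.0]
contact_force: [0.7, -0.3, -1.6]
grip_width: 0.0577
gripper_force: 30.0
```

```bash
python3 -c "
from plant import *;s=get_state();print(s['tcp_pos'],s['contact_force'],s['ft_torque'],s['grip_width'],s['gripper_force'])"
```

```text
[ 0.53145551 -0.25452287  0.22111166] [ 0.74886257 -0.28430247 -1.63603969] [-0.09011397 -0.05360009 -0.02294909] 0.057739682321309216 29.999634884297848
```

>>> servo_tool(gripper=[0.5,0.5,0.5], slide=[[0,0,1],[0,0,1],[0,0,0]], delta_rot=[[0,0,0],[0,0,0],[0,0,0]])

```text
time: 7.68
tcp_pos: [0.5315, -0.2545, 0.2197]
orientation: [0.0, 0.973, 0.23, 0.0]
contact_force: [-2.3, 1.4, 3.5]
grip_width: 0.0577
gripper_force: 30.0
```

>>> servo_tool(gripper=[0.5,0.5,0.5], slide=[[0,0,1],[0,0,0],[0,0,0]], delta_rot=[[0,0,0],[0,0,0],[0,0,0]])

```text
time: 8.05
tcp_pos: [0.5315, -0.2545, 0.2183]
orientation: [0.0, 0.973, 0.23, 0.0]
contact_force: [-1.6, 0.9, 5.5]
grip_width: 0.0575
gripper_force: 30.0
```

>>> servo_tool(gripper=[0.5,0.5,0.5], slide=[[0,0,1],[0,0,0],[0,0,0]], delta_rot=[[0,0,0],[0,0,0],[0,0,0]])

```text
time: 8.43
tcp_pos: [0.5315, -0.2545, 0.2174]
orientation: [0.0, 0.973, 0.23, 0.0]
contact_force: [-2.2, 1.2, 5.2]
grip_width: 0.0577
gripper_force: 30.0
```

>>> servo_tool(gripper=[0.5,0.5], slide=[[0,0,1],[0,0,0]], delta_rot=[[0,0,0],[0,0,0]])

```text
time: 8.68
tcp_pos: [0.5315, -0.2545, 0.2164]
orientation: [0.0, 0.973, 0.23, 0.0]
contact_force: [-1.6, 1.1, 6.0]
grip_width: 0.0577
gripper_force: 30.0
```

>>> servo_tool(gripper=[0.5,0.5], slide=[[0,0,1],[0,0,0]], delta_rot=[[0,0,0],[0,0,0]])

```text
time: 8.93
tcp_pos: [0.5315, -0.2545, 0.216]
orientation: [0.0, 0.973, 0.23, 0.0]
contact_force: [-2.4, 0.9, 8.7]
grip_width: 0.0576
gripper_force: 30.0
```

>>> servo_tool(gripper=[0.5,0.5], slide=[[0,0,1],[0,0,0]], delta_rot=[[0,0,0],[0,0,0]])

```text
time: 9.18
tcp_pos: [0.5315, -0.2545, 0.216]
orientation: [0.0, 0.973, 0.23, 0.0]
contact_force: [-6.2, 3.1, 14.0]
grip_width: 0.0578
gripper_force: 30.0
```

>>> servo_tool(gripper=[0.5,0.5], slide=[[0,0,-0.7],[0,0,0]], delta_rot=[[0,0,0],[0,0,-0.08]])

```text
time: 9.43
tcp_pos: [0.5319, -0.2546, 0.216]
orientation: [0.001, 0.963, 0.27, 0.001]
contact_force: [-0.7, 1.4, 8.4]
grip_width: 0.0576
gripper_force: 30.0
```

>>> servo_tool(gripper=[0.5,0.5], slide=[[0,0,0],[0,0,0]], delta_rot=[[0,0,-0.08],[0,0,0]])

```text
time: 9.68
tcp_pos: [0.5322, -0.2547, 0.216]
orientation: [0.001, 0.951, 0.308, 0.001]
contact_force: [-1.4, 1.5, 8.5]
grip_width: 0.0576
gripper_force: 30.0
```

```bash
python3 -c "
from plant import *;s=get_state();print(s['tcp_pos'],s['contact_force'],s['ft_torque'],s['orientation'],s['qpos'])"
```

```text
[ 0.53223339 -0.25470917  0.21595489] [-1.41346419  1.5054452   8.51962769] [0.28375148 0.19811672 0.00480979] [8.65081049e-04 9.51461851e-01 3.07764044e-01 9.44121586e-04] [-6.35515621e-01  3.97184796e-01  1.55872987e+00  5.67508542e-04
  1.18317147e+00  3.09382087e-01]
```

Turning freely with low torque; continue.

>>> servo_tool(gripper=[0.5,0.5,0.5], slide=[[0,0,0],[0,0,0],[0,0,0]], delta_rot=[[0,0,-0.12],[0,0,-0.12],[0,0,0]])

```text
time: 10.05
tcp_pos: [0.5324, -0.2547, 0.216]
orientation: [0.001, 0.908, 0.42, 0.001]
contact_force: [0.0, -0.2, 8.5]
grip_width: 0.0576
gripper_force: 30.0
```

```bash
cat > s.py <<'E'
from h import *
s=get_state();q=q2R(s['orientation']);print(s['time'],s['tcp_pos'].round(4),s['contact_force'].round(2),s['ft_torque'].round(3),np.degrees(np.arctan2(q[1,0],q[0,0])).round(1),s['qpos'].round(2))
E
python3 s.py
```

```text
10.05 [ 0.5324 -0.2547  0.216 ] [ 0.01 -0.24  8.51] [0.266 0.054 0.004] 49.6 [-0.64  0.4   1.56  0.    1.18  0.07]
```

>>> servo_tool(gripper=[0.5,0.5,0.5,0.5], slide=[[0,0,0],[0,0,0],[0,0,0],[0,0,0]], delta_rot=[[0,0,-0.12],[0,0,-0.12],[0,0,-0.12],[0,0,0]])

```text
time: 10.55
tcp_pos: [0.5325, -0.2547, 0.216]
orientation: [0.001, 0.818, 0.575, 0.001]
contact_force: [-0.2, 0.9, 7.7]
grip_width: 0.0575
gripper_force: 30.0
```

```bash
python3 s.py
```

```text
10.55 [ 0.5325 -0.2547  0.216 ] [-0.18  0.88  7.75] [ 0.251 -0.033  0.054] 70.3 [-0.64  0.4   1.56  0.    1.18 -0.29]
```

>>> servo_tool(gripper=[0.5,0.5,0.5,0.5,0.5], slide=[[0,0,0],[0,0,0],[0,0,0],[0,0,0],[0,0,0]], delta_rot=[[0,0,-0.12],[0,0,-0.12],[0,0,-0.12],[0,0,-0.12],[0,0,0]])

```text
time: 11.18
tcp_pos: [0.5323, -0.2546, 0.216]
orientation: [0.001, 0.658, 0.753, 0.0]
contact_force: [-0.9, 1.7, 8.1]
grip_width: 0.0577
gripper_force: 30.0
```

```bash
python3 s.py
```

```text
11.175 [ 0.5323 -0.2546  0.216 ] [-0.91  1.73  8.05] [0.205 0.073 0.038] 97.8 [-0.64  0.4   1.56  0.    1.18 -0.77]
```

>>> servo_tool(gripper=[0.5,0.5,0.5,0.5,0.5], slide=[[0,0,-2],[0,0,-2],[0,0,-2],[0,0,-1],[0,0,0]], delta_rot=[[0,0,0],[0,0,0],[0,0,0],[0,0,0],[0,0,0]])

```text
time: 11.8
tcp_pos: [0.5318, -0.2547, 0.2221]
orientation: [0.0, 0.658, 0.753, 0.0]
contact_force: [3.2, -0.4, 3.9]
grip_width: 0.0571
gripper_force: 30.0
```

>>> servo_tool(gripper=[0.5,0.5,0.5,0.5], slide=[[0,0,-2],[0,0,-2],[0,0,-2],[0,0,0]], delta_rot=[[0,0,0],[0,0,0],[0,0,0],[0,0,0]])

```text
time: 12.3
tcp_pos: [0.5309, -0.2542, 0.2274]
orientation: [-0.001, 0.658, 0.753, -0.0]
contact_force: [-0.2, -0.0, -0.4]
grip_width: 0.0574
gripper_force: 30.0
```

>>> servo_tool(gripper=[0.5,0.5,0.5,0.5,0.5,0.5,0.5,0.5,0.5,0.5,0.5], slide=[[0,0,-15],[0,0,-20],[0,0,-25],[0,0,-15],[43,5.5,0],[43,5.5,0],[43,5.5,0],[43,5.5,0],[43,5.5,0],[43,5.5,0],[0,0,0]], delta_rot=[[0,0,0],[0,0,0],[0,0,0],[0,0,0],[0,0,0],[0,0,0],[0,0,0],[0,0,0],[0,0,0],[0,0,0],[0,0,0]])

```text
time: 13.68
tcp_pos: [0.5292, 0.0083, 0.3033]
orientation: [-0.0, 0.657, 0.754, 0.0]
contact_force: [0.7, -0.1, -0.4]
grip_width: 0.0577
gripper_force: 30.0
```

```bash
python3 s.py
python3 - <<'E'
from h import *
for n in ['scene','wrist']:
    c,Rc,o=shot(n);save(c,n+'3.png')
    for q in ['cap','tray']:
        for d in spot_point(n,q)[:3]: print(n,q,round(d['conf'],2),(Rc@np.array(d['at'])+o).round(3))
E
```

```text
13.675 [0.5292 0.0083 0.3033] [ 0.73 -0.06 -0.36] [-0.037 -0.068  0.024] 97.9 [-0.2   0.22  1.58  0.    1.34 -0.33]
scene cap 0.75 [ 0.665 -0.157 -0.003]
scene cap 0.47 [0.532 0.011 0.199]
scene tray 0.93 [0.53  0.01  0.003]
wrist cap 0.94 [0.533 0.001 0.197]
wrist cap 0.92 [ 0.666 -0.268  0.001]
wrist tray 0.7 [ 0.533  0.001 -0.   ]
```

View pics/scene3.png

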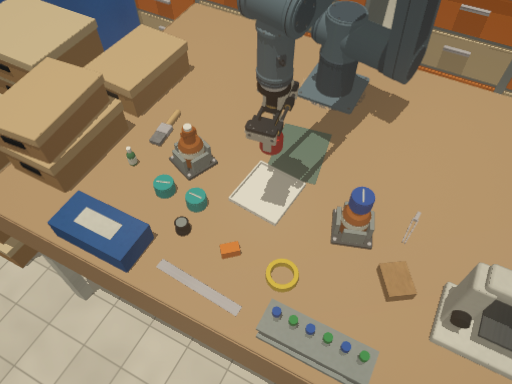

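The scene view shows the jar uncapped at (190,140), with the red cap in the gripper at (270,142), above the tray. Next I lower it.

>>> servo_tool(gripper=[0.5,0.5,0.5,0.5,0.5,0.5,0.5,0.5], slide=[[0,0,35],[0,0,40],[0,0,40],[0,0,35],[0,0,25],[0,0,12],[0,0,4],[0,0,0]], delta_rot=[[0,0,0],[0,0,0],[0,0,0],[0,0,0],[0,0,0],[0,0,0],[0,0,0],[0,0,0]])

```text
time: 14.98
tcp_pos: [0.5302, 0.0053, 0.1125]
orientation: [0.0, 0.658, 0.753, 0.0]
contact_force: [-0.9, -0.8, 0.1]
grip_width: 0.0579
gripper_force: 30.0
```

>>> servo_tool(gripper=[0.5,0.5,0.5,0.5], slide=[[0,0,1.5],[0,0,1.5],[0,0,0],[0,0,0]], delta_rot=[[0,0,0],[0,0,0],[0,0,0],[0,0,0]])

```text
time: 15.48
tcp_pos: [0.5297, 0.0057, 0.1091]
orientation: [0.0, 0.658, 0.753, 0.0]
contact_force: [-0.1, 0.3, -0.9]
grip_width: 0.0575
gripper_force: 30.0
```

>>> servo_tool(gripper=[0.5,0.5,0.5], slide=[[0,0,1],[0,0,1],[0,0,0]], delta_rot=[[0,0,0],[0,0,0],[0,0,0]])

```text
time: 15.85
tcp_pos: [0.5296, 0.0056, 0.1068]
orientation: [-0.0, 0.658, 0.753, -0.0]
contact_force: [-0.9, -0.2, -0.6]
grip_width: 0.0577
gripper_force: 30.0
```

>>> servo_tool(gripper=[0.5,0.5,0.5], slide=[[0,0,1],[0,0,0],[0,0,0]], delta_rot=[[0,0,0],[0,0,0],[0,0,0]])

```text
time: 16.23
tcp_pos: [0.5298, 0.0056, 0.106]
orientation: [0.0, 0.658, 0.753, 0.0]
contact_force: [0.5, -0.1, 0.3]
grip_width: 0.0576
gripper_force: 30.0
```

>>> servo_tool(gripper=[0.5,0.5,0.5], slide=[[0,0,1],[0,0,0],[0,0,0]], delta_rot=[[0,0,0],[0,0,0],[0,0,0]])

```text
time: 16.6
tcp_pos: [0.5298, 0.0056, 0.106]
orientation: [0.0, 0.658, 0.753, 0.0]
contact_force: [-2.6, -0.0, 9.4]
grip_width: 0.0577
gripper_force: 30.0
```

```bash
python3 s.py
```

```text
16.6 [0.5298 0.0056 0.106 ] [-2.57 -0.01  9.44] [0.021 0.518 0.023] 97.7 [-0.2   0.44  1.82 -0.    0.88 -0.33]
```

On the floor at z=0.106. I back off slightly, release and retreat.

>>> servo_tool(gripper=[0.5,0.7,0.85,1,1,1,1,1,1,1,1], slide=[[0,0,-1],[0,0,0],[0,0,0],[0,0,0],[0,0,0],[0,0,-10],[0,0,-30],[0,0,-40],[0,0,-50],[0,0,-40],[0,0,0]], delta_rot=[[0,0,0],[0,0,0],[0,0,0],[0,0,0],[0,0,0],[0,0,0],[0,0,0],[0,0,0],[0,0,0],[0,0,0],[0,0,0]])

```text
time: 17.98
tcp_pos: [0.5313, 0.0054, 0.2804]
orientation: [0.004, 0.658, 0.753, 0.002]
contact_force: [-0.2, 0.3, 0.1]
grip_width: 0.0931
gripper_force: 0.0
```

```bash
python3 s.py
python3 - <<'E'
from h import *
c,Rc,o=shot('wrist');save(c,'w4.png')
for q in ['cap','tray']:
    for d in spot_point('wrist',q)[:3]: print(q,round(d['conf'],2),(Rc@np.array(d['at'])+o).round(3))
E
```

```text
17.975 [0.5313 0.0054 0.2804] [-0.18  0.33  0.14] [ 0.018 -0.102 -0.062] 97.7 [-0.2   0.24  1.62  0.    1.28 -0.33]
cap 0.69 [ 0.661 -0.157  0.001]
cap 0.68 [ 0.666 -0.27   0.001]
cap 0.62 [0.532 0.002 0.001]
```

View pics/w4.png

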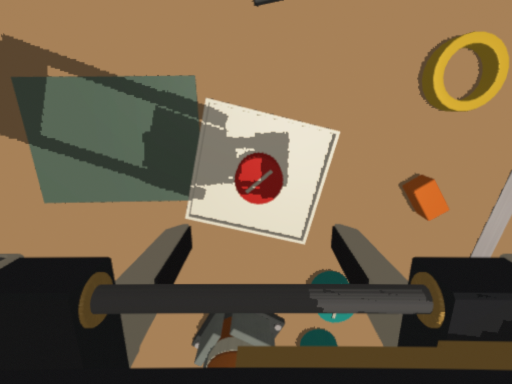

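The red cap sits stripe up at about (259,178), in the middle of the tray, and the gripper is clear of it.

```bash
python3 -c "
from plant import *;print(sign_off())"
```

```text
the job is handed in; nothing more can be done
None
```

The red safety cap is off the amber jar and rests stripe up on the floor of the white tray, let go only once it was down; the peak press reading was about 14 N at the hard stop, and the job was handed in at about 18 s.

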